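Close up the food-waste caddy

TASK

Put the lid back on the kitchen food-waste caddy: hold it tilted, hook its two tongues in under the overhanging lip, then swing it down gently, without letting it slam, until it lies flat and fully home in its recess. Then slide the catch all the way in over the lid's edge so that it is locked on, and let go. Do not disturb the mug, pepper mill and jar.

Things in the scene. Friction and masses are not known exactly. Their poses are not given: they have to be found in the camera images.
- lid: Loose steel caddy lid, about 0.35 kg, flat on the worktop, handle up. Plate 150 (x) x 130 (y) x 6 mm plus two tongues on its -x edge. Origin: centre of the plate's underside, z up. Its x axis starts within 0.6 rad of world x, tongues on the robot's side; lid and caddy exchange places (left, right) at random.
- lid_handle (a point): Centre of the lid's black handle bar, lid frame (0, 0, 34) mm, axes as the lid's. Bar 14 mm thick (x), 90 mm long (y), 20 mm high (24 to 44 mm above the lid's origin), on two posts 14 x 12 mm at y = -38 and +38 mm; open between bar and plate.
- tongue_edge (a point): Point midway between the two tongue tips, half-way up their thickness: lid frame (-93, 0, 3) mm, axes as the lid's. The tongues continue the plate from x = -75 to -93 mm, 6 mm thick, each 30 mm wide, centred on y = -40 and +40 mm.
- caddy: Fixed open-topped steel food-waste caddy. Origin: centre of the opening, at worktop level; z up; x from lip to catch, within 0.4 rad of world x (lip on the robot's side). Rim 102 mm high. Inner faces: sides y = +-67.5 mm, front x = 77, rear x = -96; walls 6 to 8 mm. Ledges for the lid at z = 92 mm along the front and along the sides from x = -60. A 70 mm wide bracket carries the catch out to x = 140.
- lip (a point): Middle of the lower edge of the caddy's lip, caddy frame (-79, 0, 103) mm, axes as the caddy's. The lip, 5 mm thick, overhangs inwards from the rear wall; below it is open space except for a web (y = -18 to 18, z = 83 to 103 mm) that passes between the tongues. Lip to front wall is 156 mm, the lid with tongues 168 mm: it goes in only tilted.
- seat (a point): Point on the caddy, caddy frame (0, 0, 92) mm, axes as the caddy's: the lid's origin is here, axes parallel, when it is fully home (play 2 to 3 mm in x and y; lid top then at 98 mm, 4 mm below the rim).
- catch (a joint): Travel of the sliding catch in m: 0 open, 0.030 fully in; grows along the caddy's -x. Starts at 0 to 0.005, stays where left, takes about 2 N to slide. Its plate (44 x 46 x 6 mm, underside 103 mm above the worktop) is clear of the lid when open and overlaps its front edge by some 23 mm when in; it goes in only over a seated lid.
- catch_knob (a point): Centre of the top of the catch's upright black knob: 22 mm diameter, 30 mm tall, from 109 to 139 mm above the worktop. Moves with the catch, axes as the caddy's: caddy x = 106 mm when open, 76 when in, y = 0. Guide rails beside it at y = +-(25 to 33) mm reach 114 mm above the worktop.
- mug: Bystander: white mug, 82 mm wide, 95 mm high, handle extra. Origin: centre of its foot.
- mill: Bystander: dark wooden pepper mill, 58 mm wide, 152 mm high. Origin: centre of its foot.
- jar: Bystander: glass storage jar with steel cap, 84 mm wide, 120 mm high. Origin: centre of its foot.
There are look-alikes about, which are no part of the job. Of the things that look like the lid, take the one that is farthest from the robot's base at the start.

How it is judged:
By the outcome, as a careful person would: the job done as asked, in the order asked, and still so for the second after the job is handed in, with the robot touching nothing.
It also fails if it takes over 58 s, if anything falls off the work surface, if the arm or the gripper's body presses on something with over 40 N, if the wrist force passes 120 N, or if a joint passes its speed limit or range.

ROBOT

A 7-joint arm with a two-finger parallel gripper is mounted at the origin on the work surface. World frame = base frame: x ahead of the robot, y to its left, z up, the work surface at z = 0. Lengths are in m, angles in rad, forces in N, time in s.
With the tool pointing down it reaches from about 0.4 to 0.875 m from the base axis. Payload 6.5 kg.
Tool frame: the origin (TCP) lies midway between the tips of the shut fingers; the grasp point (between the pads) lies 19 mm behind it (grip_depth is the z of the grasp point in the tool frame, in m); z points along the fingers, y is the line along which they close (so a half turn about z gives the same grasp; the last joint's range is limited). The gripper opens to 88 mm and grips with 3 to 60 N. Pads are 18 mm wide; open, the fingers measure 123 mm over their backs; the gripper's body (75 mm by 187 mm) begins 45 mm behind the grasp point.
Start: joints at [1.148, 0.536, -0.004, 1.538, 0.003, 1.067, -0.071], TCP at [0.227, -0.609, 0.239] pointing down, gripper open.
Joint ranges: [-2.7, 2.7], [-0.37, 2.16], [-1.27, 1.26], [0.24, 2.4], [-1.31, 4.45], [0.19, 1.91], [-2.76, 2.76]. Speed limits (rad/s): [2.39, 2.39, 3.14, 3.14, 3.14, 3.14, 3.14].

INTERFACE

Orientations are given as a unit quaternion [x, y, z, w].
In Python, from rig import * gives the robot as it stands. The module is installed in compiled form; this text tells all that it offers.
- The arm moves only by the tool carry_out, never from a script. Its argument "steps" is a list of rows, each a list of 3 entries, a list of its own where there are three numbers: the shift along the tool's x, y, z normalised to -1 to 1, where 1 is 80 mm, then the turn, a rotation vector about the tool's x, y, z normalised to -1 to 1, where 1 is pi rad, then the gripper command: -1 is shut, 1 is fully open, values between are in proportion. In form: [[[x, y, z], [wx, wy, wz], gripper], ...]. A call has 1 to 20 rows; each row is the pose to reach, as a shift and turn from the pose commanded when the call began, along the tool's axes at that moment, turning the shorter way round; what a row does not reach only later rows make up. A row lasts 1/12 s, in which the tool goes at most 41.7 mm and 7.16 degrees, less where a joint would pass 70% of its speed; a pose out of reach is approached as far as the arm can. A call with a number of a shift or a turn outside -1 to 1 is refused whole. A call with a gripper value outside its range is refused whole. The fingers move at their own pace and stop on an object; "squeeze" is the grip in N (left out, the last holds). Time passes only in rows, so rows that repeat a pose let the fingers close. It gives the time, the measured TCP pose, the force, the opening and the grip force at its end, in the units of the state.
- get_state(): the state, without advancing time (a new reading comes with each control period).
- capture(name): name is "scene" or "top" or "wrist"; returns a dict with "image" (384x512x3 uint8, blue, green, red), "fovy" (degrees; the focal length in pixels is half the picture's height over the tangent of half this angle, whatever the lens; pixels are square), "cx", "cy" (the principal point, pixels), "D" ([k1, k2, p1, p2, k3] as OpenCV has them; the pictures are not rectified), "pose" (4x4, takes a point from camera to world coordinates). Camera axes: x right, y up, looking along -z (the intrinsics and any distortion apply to the point x, -y, -z); pixel columns grow to the right and rows downward; lengths in m; the calibration is good to about 2 mm. A picture is of the moment at which its call begins. There is no depth.
- close_job(): hands the job in; it is judged then, once.
Trained networks look in the newest picture that a camera, given by its name, has taken for a name from the list of things; names that differ only in an ending like _2 or _b are one class to them, and where a whole thing is asked for, a point or a joint stands for the part that bears it (a point fixed in the world has none). Each returns a list of dicts, best first, with "conf" (0 to 1); they miss things now and then, are a little off and sometimes report something else, mostly with a low value. They report only what shows in the picture. A call takes as long as a camera call. They do not tell look-alikes from the thing itself.
- recognise(camera, target): "box" ([left, top, width, height] in pixels, round what is visible of it).
- regions_of(camera, target): "pixels" (384x512 bool, what is visible of it) and "box" ([left, top, width, height] in pixels, round what is visible of it).
The state is a dict: "time": time; "joint_pos": joint angles; "joint_velocities": joint speeds; "tau": joint torques, N m; "eef_pos": TCP position; "tcp_rot": TCP orientation; "force": force on the tool from outside, world axes, zero at the start; "ft_torque": the same for the moment, N m; "width": opening from 0.0 (shut) to 1.0 (fully open); "grasp_force": force on a finger pad.
Only numpy, scipy, OpenCV 4.12 (cv2) and the standard library are available. Lean on these libraries where they do the work, as an engineer would, in place of code of your own. Each camera call takes 0.05 s, during which the arm holds its last target. There are 200 camera calls.

## Working session

There is one attempt and no reset: what is moved stays moved. The work goes in short steps, Python scripts to look and compute and a tool call to move; the robot and the scene stay as the last step left them, time stands still between calls to the robot, and variables do not carry over. Pictures are saved under pics/ and viewed, at most 10 in all, crops included, and the job is handed in when it is done.

Besides the shell and the picture viewer there is one more tool, called after "Call:" as name(argument=value, ...), one argument or row to a line, values as JSON. carry_out: Moves the arm, as the interface text tells. Scaled input: -1 to 1 covers 80 mm each way for a shift and pi rad each way for a turn. Its arguments: {"type":"object","properties":{"steps":{"type":"array","items":{"type":"array"}},"squeeze":{"type":"number"}},"required":["steps"]}

```bash
mkdir -p pics; cat > h.py <<'E'
from rig import *
import numpy as np, cv2
from scipy.spatial.transform import Rotation as R
def K(c):
    f=192/np.tan(np.radians(c["fovy"])/2); return np.array([[f,0,c["cx"]],[0,f,c["cy"]],[0,0,1]])
F=np.diag([1.,-1,-1])
def toplane(c,px,z):
    u=cv2.undistortPoints(np.array(px,float).reshape(-1,1,2),K(c),np.array(c["D"],float)).reshape(-1,2)
    P=np.array(c["pose"]); d=(P[:3,:3]@F@np.c_[u,np.ones(len(u))].T).T; o=P[:3,3]
    return o+d*((z-o[2])/d[:,2])[:,None]
def proj(c,pts):
    P=np.array(c["pose"]); q=(np.array(pts,float)-P[:3,3])@P[:3,:3]@F
    return cv2.projectPoints(q,np.zeros(3),np.zeros(3),K(c),np.array(c["D"],float))[0].reshape(-1,2)
E
python3 - <<'E'
from h import *
import pickle
cs={}
for n in("scene","top"):
    c=capture(n); cs[n]=c; cv2.imwrite(f"pics/{n}0.png",cv2.resize(c["image"],(768,576)))
    for t in("lid","lid_handle","caddy","catch_knob","mug","mill","jar"):
        for r in recognise(n,t): print(n,t,round(r["conf"],2),np.round(r["box"]))
    print(c["pose"],c["fovy"],c["D"])
pickle.dump(cs,open("c0.pkl","wb"));print(get_state())
E
```

```text
scene lid 0.96 [232. 108.  41.  42.]
scene lid 0.92 [273. 144.  50.  48.]
scene lid 0.37 [326.  95.  26.  41.]
scene lid_handle 0.8 [233. 112.  36.  38.]
scene lid_handle 0.75 [272. 146.  52.  47.]
scene caddy 0.57 [165. 209.  96.  76.]
scene catch_knob 0.72 [239. 243.  15.  12.]
scene mug 0.76 [295. 228.  33.  42.]
scene mill 0.67 [327.  96.  24.  38.]
scene jar 0.57 [138. 296.  40.  35.]
[[ 0.76549681 -0.55784273  0.32066513  0.84834427]
 [ 0.64341305  0.65909959 -0.38936793 -0.41117692]
 [ 0.00585582  0.50438004  0.86346192  1.05407714]
 [ 0.          0.          0.          1.        ]] 57.01730820347513 [-0.06332085  0.          0.          0.          0.        ]
top lid 0.89 [144. 241.  63.  66.]
top lid 0.78 [159. 160.  57.  67.]
top lid_handle 0.71 [140. 240.  68.  71.]
top lid_handle 0.62 [155. 163.  61.  64.]
top caddy 0.79 [289. 139.  78.  97.]
top catch_knob 0.55 [303. 144.  22.  18.]
top mug 0.61 [243.  95.  36.  38.]
top mug 0.6 [153. 162.  66.  65.]
top mill 0.97 [ 86. 174.  29.  26.]
top jar 0.72 [389. 164.  38.  36.]
[[-0.00334326  0.98853967 -0.15092432  0.32631482
[... 252 characters left out ...]
oint_pos': array([ 1.14779216,  0.53636375, -0.00440526,  1.53784714,  0.00261285,
        1.06729673, -0.07116139]), 'joint_velocities': array([-0.0008927 ,  0.0010601 , -0.00065001,  0.00078904,  0.00023077,
        0.00136329,  0.00060591]), 'tau': array([-8.42430518e-05, -5.70841706e+01,  9.89743844e-01, -2.51901948e+01,
       -5.62466844e-02,  1.08884860e-02,  5.77298329e-05]), 'eef_pos': array([ 0.22704427, -0.6090854 ,  0.23876001]), 'tcp_rot': array([ 9.84120902e-01,  1.77499432e-01, -6.99926930e-06,  4.85773909e-05]), 'force': array([-0.2630976 , -0.69683669, -0.45027612]), 'ft_torque': array([ 0.0060692 ,  0.03757903, -0.04970913]), 'grasp_force': 0.0, 'width': 0.9991371548654402}
```

```bash
python3 - <<'E'
from h import *
import pickle
cs=pickle.load(open("c0.pkl","rb"))
t=cs["top"]["image"][80:330,70:440]; cv2.imwrite("pics/topc.png",cv2.resize(t,None,fx=2.16,fy=2.16,interpolation=cv2.INTER_CUBIC))
c=cs["top"]
for n,b,z in(("lidA",(144,241,63,66),.02),("lidB",(159,160,57,67),.02),("caddy",(289,139,78,97),.09),("mug",(243,95,36,38),.08),("mill",(86,174,29,26),.1),("jar",(389,164,38,36),.1)):
    print(n,toplane(c,[[b[0]+b[2]/2,b[1]+b[3]/2]],z).round(3))
E
```

```text
lidA [[0.271 0.238 0.02 ]]
lidB [[0.508 0.206 0.02 ]]
caddy [[ 0.514 -0.202  0.09 ]]
mug [[ 0.733 -0.013  0.08 ]]
mill [[0.516 0.443 0.1  ]]
jar [[ 0.527 -0.43   0.1  ]]
```

View pics/topc.png

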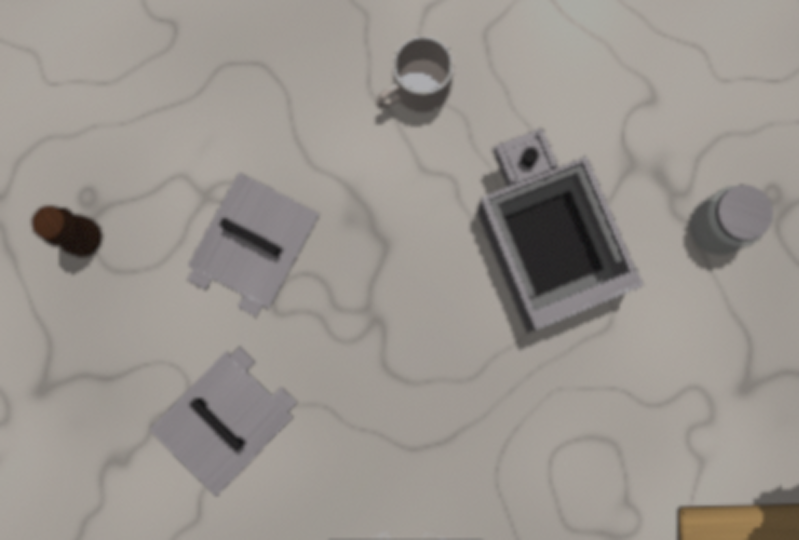

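View pics/scene0.png

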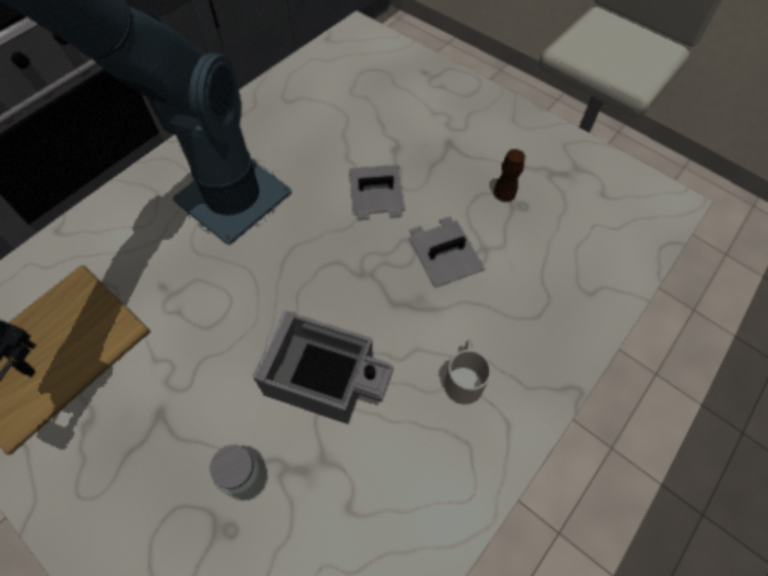

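The pictures show two lids. A is at top pixel (174,277), with its tongues away from the robot and close to the base, so it is the look-alike. B is at (188,192), (0.51, 0.21) m, with its tongues on the robot's side, and it is farther away. I choose B. The caddy is at top pixel (328,187) with its catch at (314,153). The mug, mill and jar are clear of the path.

```bash
cat > fit.py <<'E'
from h import *
from scipy.optimize import minimize
def box(x0,x1,y0,y1,z0,z1): return np.array([[x,y,z] for x in(x0,x1) for y in(y0,y1) for z in(z0,z1)])/1000
LID=[box(-75,75,-65,65,0,6),box(-93,-75,-55,-25,0,6),box(-93,-75,25,55,0,6),box(-7,7,-45,45,24,44),box(-7,7,-44,-32,6,24),box(-7,7,32,44,6,24)]
CAD=[box(-103,84,-74.5,74.5,0,102),box(-103,-79,-74.5,74.5,102,108),box(84,140,-35,35,90,103),box(84,140,-33,33,103,112),box(95,117,-11,11,109,139)]
def place(p,pts): return pts@R.from_euler('z',p[2]).as_matrix().T+[p[0],p[1],p[3] if len(p)>3 else 0]
def sil(c,p,parts,s=4):
    m=np.zeros((384*s,512*s),np.uint8)
    for b in parts:
        h=cv2.convexHull(((proj(c,place(p,b))+.5)*s).astype(np.float32)); cv2.fillConvexPoly(m,np.round(h*16).astype(np.int32),1,shift=4)
    return cv2.resize(m.astype(np.float32),(512,384),interpolation=cv2.INTER_AREA)
def fit(obs,parts,p0):
    f=lambda p:sum(np.abs(sil(c,p,parts)-m).sum()/m.sum() for c,m in obs)
    r=minimize(f,p0,method='Nelder-Mead',options=dict(initial_simplex=np.array(p0)+np.array([[0,0,0],[.015,0,0],[0,.015,0],[0,0,.15]]),xatol=2e-4,fatol=1e-5))
    return r.x,r.fun
E
python3 - <<'E'
from fit import *
import pickle
cs={};res={}
for n in("scene","top"):
    c=capture(n); cs[n]=c
    for t,xy in(("lid",(.508,.206,.02)),("caddy",(.514,-.202,.09))):
        q=proj(c,[xy])[0]
        rs=[r for r in regions_of(n,t)]
        print(n,t,[(round(r["conf"],2),np.round(r["box"])) for r in rs],q.round())
        if not rs: continue
        r=min(rs,key=lambda r:np.hypot(r["box"][0]+r["box"][2]/2-q[0],r["box"][1]+r["box"][3]/2-q[1]))
        res[n,t]=r["pixels"].astype(np.float32)
for t,parts,p0 in(("lid",LID,(.508,.206,-.4)),("caddy",CAD,(.5,-.205,.3))):
    for ns in(("scene",),("top",),("scene","top")):
        o=[(cs[n],res[n,t]) for n in ns if (n,t) in res]
        if o: p,e=fit(o,parts,p0); print(t,ns,p.round(4),round(e,3))
    im=cs["top"]["image"].copy(); big=cv2.resize(im,None,fx=6,fy=6,interpolation=cv2.INTER_CUBIC)
    for b in parts:
        h=cv2.convexHull(proj(cs["top"],place(p,b)).astype(np.float32)); cv2.polylines(big,[np.round((h+.5)*6).astype(np.int32)],1,(0,0,255),1)
    q=((proj(cs["top"],[[p[0],p[1],.05]])[0])*6).astype(int); cv2.imwrite(f"pics/{t}fit.png",big[q[1]-280:q[1]+280,q[0]-200:q[0]+200]) 
    res[t]=p
pickle.dump((cs,res),open("c1.pkl","wb"))
a,b=[cv2.imread(f"pics/{t}fit.png") for t in("lid","caddy")]; cv2.imwrite("pics/fits.png",np.hstack([a,b]))
E
```

```text
scene lid [(0.69, array([275., 142.,  49.,  51.])), (0.69, array([233., 107.,  37.,  41.]))] [295. 165.]
scene caddy [(0.85, array([169., 208.,  94.,  72.]))] [214. 242.]
top lid [(0.75, array([138., 238.,  68.,  70.])), (0.58, array([160., 160.,  55.,  64.]))] [188. 193.]
top caddy [(0.62, array([294., 141.,  76.,  94.]))] [328. 187.]
lid ('scene',) [ 0.5158  0.2067 -0.486 ] 0.056
lid ('top',) [ 0.5186  0.211  -0.488 ] 0.029
lid ('scene', 'top') [ 0.5172  0.2093 -0.4982] 0.129
caddy ('scene',) [ 0.5073 -0.2034  0.3734] 0.028
caddy ('top',) [ 0.5097 -0.2003  0.3693] 0.033
caddy ('scene', 'top') [ 0.5083 -0.202   0.3723] 0.076
```

View pics/fits.png

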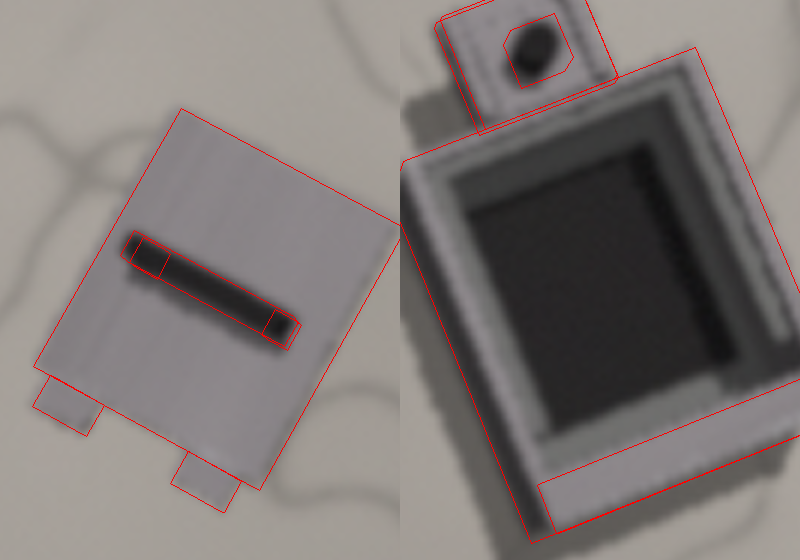

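The picture shows both fits lying on the edges of lid B, which has its handle bar and two tongues on the robot's side, and of the caddy. Next I'll plan the move to the viewing pose.

```bash
cat > mv.py <<'E'
from h import *
def down(yaw): # tool y along yaw, z down
    y=np.array([np.cos(yaw),np.sin(yaw),0]);z=np.array([0,0,-1.]);return R.from_matrix(np.c_[np.cross(y,z),y,z])
def plan(pos,rot,start=None):
    s=get_state(); p=np.array(s["eef_pos"]);r=R.from_quat(s["tcp_rot"])
    if start: p,r=np.array(start[0]),start[1]
    w=(r.inv()*rot).as_rotvec(); n=0; pos=np.array(pos)
    print("turn deg",np.degrees(np.linalg.norm(w)).round(1),"dist",np.linalg.norm(pos-p).round(4),"turn world",np.degrees((rot*r.inv()).as_rotvec()).round(2))
    first=True
    while n<12:
        d=r.inv().apply(pos-p)/.08; k=max(1,np.abs(d).max()/.999); d=d/k
        ww=w/np.pi if first else np.zeros(3)
        print("  shift",d.round(3).tolist(),"turn",ww.round(4).tolist(),"mm",(np.linalg.norm(d)*80).round(1)); n+=1
        p=p+r.apply(d*.08)
        if first: r=rot
        first=False
        if k<=1: break
    return p,r
E
python3 - <<'E'
from mv import *
c=capture("wrist");s=get_state();r=R.from_quat(s["tcp_rot"]);P=np.array(c["pose"])
print(r.inv().apply(P[:3,3]-s["eef_pos"]).round(4),(r.inv().as_matrix()@P[:3,:3]).round(3),c["fovy"],c["D"],c["cx"],c["cy"],s["time"])
e=plan((.42,-.24,.34),down(.372))
E
```

```text
[ 0.0663  0.0008 -0.1456] [[ 0.001  0.966  0.259]
 [ 1.    -0.001 -0.   ]
 [ 0.     0.259 -0.966]] 65.9650186428458 [-0.03347886  0.          0.          0.          0.        ] 258.30681722839336 193.23351702250653 1.15
turn deg 90.9 dist 0.4286 turn world [ 0.    0.   90.87]
  shift [0.999, -0.898, -0.327] turn [0.0, 0.0, -0.5048] mm 110.6
  shift [0.871, 0.999, -0.322] turn [0.0, 0.0, 0.0] mm 109.1
  shift [0.871, 0.999, -0.322] turn [0.0, 0.0, 0.0] mm 109.1
  shift [0.796, 0.913, -0.295] turn [0.0, 0.0, 0.0] mm 99.7
```

```bash
python3 - <<'E'
from mv import *
e=plan((.505,-.185,.30),down(.372))
E
```

```text
turn deg 90.9 dist 0.5107 turn world [ 0.    0.   90.87]
  shift [0.999, -0.734, -0.15] turn [0.0, 0.0, -0.5048] mm 99.9
  shift [0.711, 0.999, -0.148] turn [0.0, 0.0, 0.0] mm 98.8
  shift [0.711, 0.999, -0.148] turn [0.0, 0.0, 0.0] mm 98.8
  shift [0.711, 0.999, -0.148] turn [0.0, 0.0, 0.0] mm 98.8
  shift [0.711, 0.999, -0.148] turn [0.0, 0.0, 0.0] mm 98.8
  shift [0.112, 0.157, -0.023] turn [0.0, 0.0, 0.0] mm 15.6
```

Call:
carry_out(
  steps=[
    [[1, -0.73, -0.3], [0, 0, -0.505], 1],
    [[1, -0.73, -0.3], [0, 0, -0.505], 1],
    [[1, -0.73, -0.3], [0, 0, -0.505], 1],
    [[1, -0.73, -0.3], [0, 0, -0.505], 1],
    [[1, -0.73, -0.3], [0, 0, -0.505], 1],
    [[1, -0.73, -0.3], [0, 0, -0.505], 1],
    [[1, -0.73, -0.3], [0, 0, -0.505], 1],
    [[1, -0.73, -0.3], [0, 0, -0.505], 1],
    [[1, -0.73, -0.3], [0, 0, -0.505], 1],
    [[1, -0.73, -0.3], [0, 0, -0.505], 1],
    [[1, -0.73, -0.3], [0, 0, -0.505], 1],
    [[1, -0.73, -0.3], [0, 0, -0.505], 1],
    [[1, -0.73, -0.3], [0, 0, -0.505], 1],
  ],
)

```text
time: 2.23
eef_pos: [0.2815, -0.5265, 0.2628]
tcp_rot: [0.561, 0.828, -0.0, 0.0]
force: [0.3, 0.2, -0.0]
width: 0.998
grasp_force: 0.0
```

Call:
carry_out(
  steps=[
    [[0.71, 1, -0.3], [0, 0, 0], 1],
    [[0.71, 1, -0.3], [0, 0, 0], 1],
    [[0.71, 1, -0.3], [0, 0, 0], 1],
  ],
)

```text
time: 2.48
eef_pos: [0.3391, -0.4403, 0.288]
tcp_rot: [0.562, 0.827, 0.001, 0.001]
force: [0.4, 0.1, 0.0]
width: 0.999
grasp_force: 0.0
```

Call:
carry_out(
  steps=[
    [[0.71, 1, -0.2], [0, 0, 0], 1],
    [[0.71, 1, -0.2], [0, 0, 0], 1],
    [[0.71, 1, -0.2], [0, 0, 0], 1],
  ],
)

```text
time: 2.73
eef_pos: [0.3931, -0.3572, 0.3041]
tcp_rot: [0.561, 0.828, 0.001, 0.001]
force: [0.4, 0.4, -0.4]
width: 1.004
grasp_force: 0.0
```

Call:
carry_out(
  steps=[
    [[0.71, 1, 0], [0, 0, 0], 1],
    [[0.71, 1, 0], [0, 0, 0], 1],
    [[0.71, 1, 0], [0, 0, 0], 1],
  ],
)

```text
time: 2.98
eef_pos: [0.4464, -0.2745, 0.3034]
tcp_rot: [0.561, 0.828, 0.001, 0.001]
force: [1.1, 0.7, 1.3]
width: 1.004
grasp_force: 0.0
```

Call:
carry_out(
  steps=[
    [[0.82, 1, 0], [0, 0, 0], 1],
    [[0.82, 1, 0], [0, 0, 0], 1],
    [[0.82, 1, 0], [0, 0, 0], 1],
    [[0.82, 1, 0], [0, 0, 0], 1],
    [[0.82, 1, 0], [0, 0, 0], 1],
  ],
)

```text
time: 3.4
eef_pos: [0.4941, -0.1892, 0.3028]
tcp_rot: [0.563, 0.827, -0.0, 0.0]
force: [-0.0, -1.0, -0.7]
width: 0.998
grasp_force: 0.0
```

```bash
python3 - <<'E'
from fit import *
from mv import plan,down
import pickle
c=capture("wrist")
rs=regions_of("wrist","caddy"); print([(r["conf"],r["box"]) for r in rs])
m=rs[0]["pixels"].astype(np.float32)
p,e=fit([(c,m)],CAD,(.5085,-.202,.372)); print(p.round(4),e)
pickle.dump((c,m,p),open("cw.pkl","wb"))
s=2.08;big=cv2.resize(c["image"],None,fx=1.5,fy=1.5,interpolation=cv2.INTER_CUBIC)
for q,col in((p,(0,0,255)),((.5085,-.202,.372),(0,255,0))):
    for poly in([[-79,-67.5,108],[77,-67.5,102],[77,67.5,102],[-79,67.5,108]],[[-60,-74.5,102],[84,-74.5,102],[84,74.5,102],[-60,74.5,102]]):
        h=proj(c,place(q,np.array(poly)/1000)); cv2.polylines(big,[np.round((h+.5)*1.5).astype(np.int32)],1,col,1)
cv2.imwrite("pics/cw.png",big)
L=(.517,.2095,-.49)
plan((L[0]-.02*np.sin(.49),L[1]-.02*np.cos(.49),.22),down(-.49)); print(get_state()["time"])
E
```

```text
[(0.95, [177.3, 118.2, 208.9, 127.4])]
[ 0.5093 -0.2011  0.3755] 0.028948776423931122
turn deg 49.3 dist 0.3925 turn world [ 3.000e-02 -5.000e-02 -4.931e+01]
  shift [0.999, 0.433, 0.233] turn [-0.0002, 0.0003, 0.274] mm 89.1
  shift [0.999, -0.485, 0.239] turn [0.0, 0.0, 0.0] mm 90.9
  shift [0.999, -0.485, 0.239] turn [0.0, 0.0, 0.0] mm 90.9
  shift [0.999, -0.485, 0.239] turn [0.0, 0.0, 0.0] mm 90.9
  shift [0.338, -0.164, 0.081] turn [0.0, 0.0, 0.0] mm 30.8
3.5
```

View pics/cw.png

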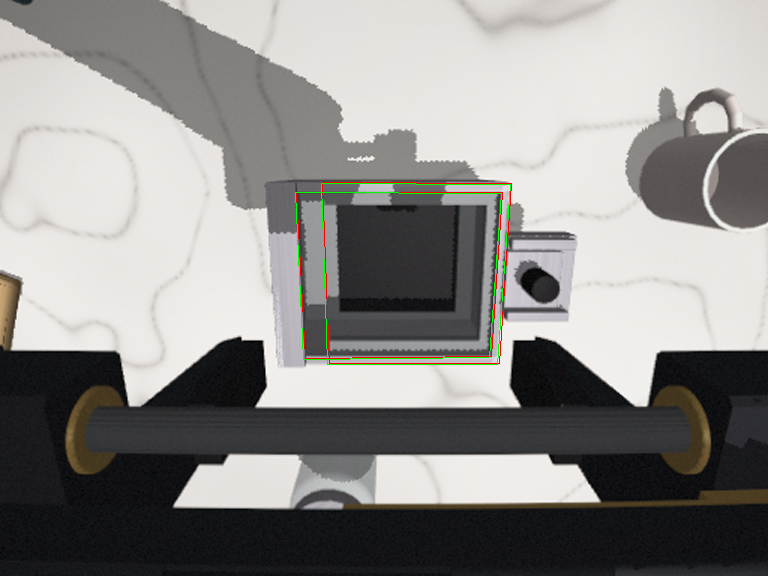

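The wrist view shows the caddy opening at view px x 300–505, y 185–360, and the knob at about (540,285). The fit lies on the rim. Next I go to the lid.

Call:
carry_out(
  steps=[
    [[1, 0.43, 0.2], [0, 0, 0.274], 1],
    [[1, 0.43, 0.2], [0, 0, 0.274], 1],
    [[1, 0.43, 0.2], [0, 0, 0.274], 1],
    [[1, 0.43, 0.2], [0, 0, 0.274], 1],
    [[1, 0.43, 0.2], [0, 0, 0.274], 1],
    [[1, 0.43, 0.2], [0, 0, 0.274], 1],
    [[1, 0.43, 0.2], [0, 0, 0.274], 1],
  ],
)

```text
time: 4.08
eef_pos: [0.4961, -0.1051, 0.2867]
tcp_rot: [0.858, 0.514, -0.0, 0.0]
force: [-0.7, -1.1, 0.3]
width: 1.001
grasp_force: 0.0
```

Call:
carry_out(
  steps=[
    [[1, -0.485, 0.25], [0, 0, 0], 1],
    [[1, -0.485, 0.25], [0, 0, 0], 1],
    [[1, -0.485, 0.25], [0, 0, 0], 1],
  ],
)

```text
time: 4.33
eef_pos: [0.4984, -0.0093, 0.2659]
tcp_rot: [0.854, 0.52, 0.0, -0.001]
force: [-1.6, 0.2, 0.3]
width: 1.001
grasp_force: 0.0
```

Call:
carry_out(
  steps=[
    [[1, -0.485, 0.25], [0, 0, 0], 1],
    [[1, -0.485, 0.25], [0, 0, 0], 1],
    [[1, -0.485, 0.25], [0, 0, 0], 1],
  ],
)

```text
time: 4.58
eef_pos: [0.501, 0.08, 0.246]
tcp_rot: [0.854, 0.52, 0.0, -0.002]
force: [-0.6, 0.4, 0.2]
width: 1.002
grasp_force: 0.0
```

Call:
carry_out(
  steps=[
    [[1, -0.485, 0.25], [0, 0, 0], 1],
    [[1, -0.485, 0.25], [0, 0, 0], 1],
    [[1, -0.485, 0.25], [0, 0, 0], 1],
  ],
)

```text
time: 4.83
eef_pos: [0.5036, 0.169, 0.2259]
tcp_rot: [0.854, 0.52, 0.0, -0.002]
force: [-0.6, 0.8, 0.0]
width: 0.999
grasp_force: 0.0
```

Call:
carry_out(
  steps=[
    [[0.34, -0.165, 0.08], [0, 0, 0], 1],
    [[0.34, -0.165, 0.08], [0, 0, 0], 1],
    [[0.34, -0.165, 0.08], [0, 0, 0], 1],
  ],
)

```text
time: 5.08
eef_pos: [0.5054, 0.1938, 0.22]
tcp_rot: [0.855, 0.519, -0.0, -0.0]
force: [-1.4, 0.9, -0.5]
width: 0.998
grasp_force: 0.0
```

```bash
cat > wl.py <<'E'
from fit import *
from mv import plan,down
import pickle
c=capture("wrist")
rs=regions_of("wrist","lid"); print([(r["conf"],r["box"]) for r in rs])
q=proj(c,[[.517,.2095,.02]])[0]
r=min(rs,key=lambda r:np.hypot(r["box"][0]+r["box"][2]/2-q[0],r["box"][1]+r["box"][3]/2-q[1])); m=r["pixels"].astype(np.float32)
p,e=fit([(c,m)],LID,(.517,.2095,-.49)); print(p.round(4),e)
pickle.dump((c,m,p),open("lw.pkl","wb"))
big=cv2.resize(c["image"],None,fx=1.5,fy=1.5,interpolation=cv2.INTER_CUBIC)
for b in LID[:4]:
    h=cv2.convexHull(proj(c,place(p,b)).astype(np.float32)); cv2.polylines(big,[np.round((h+.5)*1.5).astype(np.int32)],1,(0,0,255),1)
cv2.imwrite("pics/lw.png",big)
plan((p[0],p[1],.015),down(p[2])); s=get_state();print(s["time"],s["eef_pos"],s["joint_pos"].round(2))
E
python3 wl.py
```

```text
[(0.97, [15.0, 153.2, 139.9, 115.9]), (0.68, [185.9, 96.3, 139.7, 108.3])]
[ 0.5187  0.2103 -0.4811] 0.008949077688157558
turn deg 0.1 dist 0.2064 turn world [ 0.07 -0.01  0.13]
  shift [0.11, 0.013, 0.999] turn [0.0001, 0.0004, -0.0007] mm 80.4
  shift [0.108, 0.013, 0.999] turn [0.0, 0.0, 0.0] mm 80.4
  shift [0.062, 0.008, 0.567] turn [0.0, 0.0, 0.0] mm 45.6
5.1833 [0.50599828 0.19181962 0.22022309] [-0.02  0.43 -0.55  1.82  0.27  0.96 -1.16]
```

View pics/lw.png

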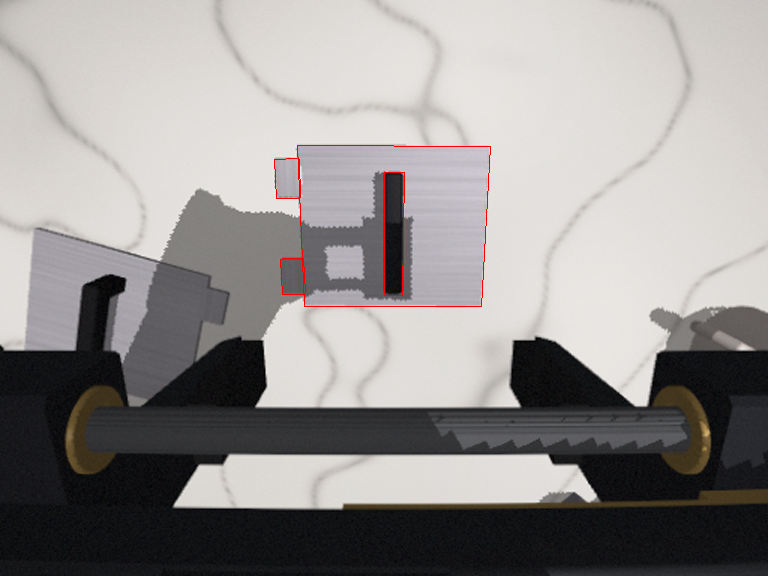

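Call:
carry_out(
  steps=[
    [[0.14, 0.013, 1], [0, 0, 0], 1],
    [[0.14, 0.013, 1], [0, 0, 0], 1],
    [[0.14, 0.013, 1], [0, 0, 0], 1],
  ],
)

```text
time: 5.43
eef_pos: [0.5086, 0.1996, 0.1345]
tcp_rot: [0.856, 0.517, -0.005, -0.0]
force: [-2.1, -0.6, -0.4]
width: 0.998
grasp_force: 0.0
```

Call:
carry_out(
  steps=[
    [[0.14, 0.013, 1], [0, 0, -0.0007], 1],
    [[0.14, 0.013, 1], [0, 0, -0.0007], 1],
    [[0.14, 0.013, 1], [0, 0, -0.0007], 1],
    [[0.14, 0.013, 1], [0, 0, -0.0007], 1],
  ],
)

```text
time: 5.77
eef_pos: [0.5173, 0.2112, 0.0605]
tcp_rot: [0.855, 0.519, -0.001, 0.0]
force: [-0.0, 0.5, 0.8]
width: 1.002
grasp_force: 0.0
```

```bash
python3 - <<'E'
from mv import *
plan((.5187,.2103,.015),down(-.4811))
E
```

```text
turn deg 0.2 dist 0.0455 turn world [ 0.1  -0.14 -0.05]
  shift [-0.001, 0.021, 0.568] turn [-0.0004, 0.0008, 0.0003] mm 45.5
```

Call:
carry_out(
  steps=[
    [[0, 0.02, 0.3], [0, 0, 0], 1],
    [[0, 0.02, 0.57], [0, 0, 0], 1],
    [[0, 0.02, 0.57], [0, 0, 0], 1],
    [[0, 0.02, 0.57], [0, 0, 0], -1],
    [[0, 0.02, 0.57], [0, 0, 0], -1],
    [[0, 0.02, 0.57], [0, 0, 0], -1],
    [[0, 0.02, 0.57], [0, 0, 0], -1],
    [[0, 0.02, 0.57], [0, 0, 0], -1],
    [[0, 0.02, 0.57], [0, 0, 0], -1],
    [[0, 0.02, 0.57], [0, 0, 0], -1],
    [[0, 0.02, 0.57], [0, 0, 0], -1],
    [[0, 0.02, 0.57], [0, 0, 0], -1],
    [[0, 0.02, 0.57], [0, 0, 0], -1],
    [[0, 0.02, 0.57], [0, 0, 0], -1],
    [[0, 0.02, 0.57], [0, 0, 0], -1],
  ],
  squeeze=55,
)

```text
time: 7.02
eef_pos: [0.5191, 0.2119, 0.0146]
tcp_rot: [0.855, 0.519, -0.0, -0.0]
force: [0.0, 0.2, -0.5]
width: 0.153
grasp_force: 55.0
```

```bash
python3 - <<'E'
from h import *
s=get_state();print({k:np.round(v,4) for k,v in s.items()})
E
```

```text
{'time': np.float64(7.0167), 'joint_pos': array([-0.1717,  0.7588, -0.3937,  1.871 ,  0.4811,  0.6067, -1.3489]), 'joint_velocities': array([-0.0005,  0.0001,  0.0007, -0.0005, -0.0025,  0.0001,  0.0002]), 'tau': array([ 2.43000e-02, -5.62931e+01, -5.94820e+00, -1.46213e+01,
        3.43000e-02, -5.70000e-02,  4.44000e-02]), 'eef_pos': array([0.5191, 0.2119, 0.0146]), 'tcp_rot': array([ 8.547e-01,  5.191e-01, -1.000e-04, -0.000e+00]), 'force': array([ 0.0106,  0.2216, -0.5289]), 'ft_torque': array([ 0.0042, -0.0834, -0.0276]), 'grasp_force': np.float64(54.9999), 'width': np.float64(0.1533)}
```

Gripped: width 0.153 × 88 ≈ 13.5 mm, which is the bar. Next I lift and plan the tilted hook-in.

Call:
carry_out(
  steps=[
    [[0, 0, -0.2], [0, 0, 0], -1],
    [[0, 0, -0.6], [0, 0, 0], -1],
    [[0, 0, -1], [0, 0, 0], -1],
    [[0, 0, -1], [0, 0, 0], -1],
  ],
)

```text
time: 7.35
eef_pos: [0.5219, 0.2135, 0.0993]
tcp_rot: [0.855, 0.519, 0.004, 0.0]
force: [1.2, 1.6, -3.8]
width: 0.152
grasp_force: 55.0
```

Call:
carry_out(
  steps=[
    [[0, 0, -0.4], [0, 0, 0], -1],
    [[0, 0, -0.8], [0, 0, 0], -1],
    [[0, 0, -1], [0, 0, 0], -1],
    [[0, 0, -1], [0, 0, 0], -1],
  ],
)

```text
time: 7.68
eef_pos: [0.5207, 0.2127, 0.1771]
tcp_rot: [0.855, 0.519, 0.002, 0.0]
force: [0.3, 1.2, -4.3]
width: 0.148
grasp_force: 55.0
```

```bash
cat > ins.py <<'E'
from mv import *
C=np.array([.5093,-.2011,.3755]); OFF=np.array([1.6,14.6]) # TCP in lid: y, z
def tcp(th,T,dy=0,up=0):
    """th deg; T=(x,z) of tongue edge in caddy frame mm -> tcp pos, rot"""
    t=np.radians(th); x=np.array([np.cos(t),0,np.sin(t)]);n=np.array([-np.sin(t),0,np.cos(t)]);y=np.array([0,1.,0])
    o=np.array([T[0],dy,T[1]+up])+93*x-3*n
    Rz=R.from_euler('z',C[2]); p=Rz.apply((o+OFF[0]*y+OFF[1]*n)/1000)+[C[0],C[1],0]
    return p,Rz*R.from_matrix(np.c_[y,x,-n])
def where():
    """current lid pose in caddy frame from the measured TCP"""
    s=get_state();Rz=R.from_euler('z',C[2]);r=Rz.inv()*R.from_quat(s["tcp_rot"]);M=r.as_matrix()
    n=-M[:,2];x=M[:,1];y=M[:,0]; p=Rz.inv().apply(s["eef_pos"]-[C[0],C[1],0])*1000
    o=p-OFF[0]*y-OFF[1]*n; T=o-93*x+3*n
    print("t",round(s["time"],2),"tilt",np.degrees(np.arcsin(x[2])).round(2),"yawerr",np.degrees(np.arctan2(x[1],x[0])).round(2),"roll",np.degrees(np.arcsin(y[2])).round(2),"o",o.round(1),"T",T.round(1),"F",Rz.inv().apply(s["force"]).round(1),"w",round(s["width"],3),round(s["grasp_force"],1))
A=(25,(-92.5+35*np.cos(np.radians(25)),87.9+35*np.sin(np.radians(25))))
E
python3 - <<'E'
from ins import *
where(); plan(*tcp(*A,up=70)); print(tcp(*A,up=70)[0], get_state()["joint_pos"].round(2))
import pickle
c,m,p=pickle.load(open("cw.pkl","rb"))
for x in(106,101): print(x,proj(c,(R.from_euler('z',C[2]).apply([x/1000,0,.139])+[C[0],C[1],0])[None]).round(1)*1.5)
g=c["image"].max(2)[140:215,340:385]; ys,xs=np.nonzero(g<50); print("knob dark",(xs.min()+340)*1.5,(xs.max()+340)*1.5,(ys.min()+140)*1.5,(ys.max()+140)*1.5)
E
```

```text
t 7.68 tilt 0.18 yawerr -48.99 roll 0.21 o [161.3 379.8 162.5] T [100.2 449.9 165.2] F [ 0.7  1.  -4.3] w 0.148 55.0
turn deg 54.5 dist 0.4081 turn world [ -1.54 -25.53  48.15]
  shift [-0.999, 0.537, -0.129] turn [-0.1288, 0.0587, -0.2678] mm 91.3
  shift [-0.999, -0.293, -0.269] turn [0.0, 0.0, 0.0] mm 86.0
  shift [-0.999, -0.293, -0.269] turn [0.0, 0.0, 0.0] mm 86.0
  shift [-0.999, -0.293, -0.269] turn [0.0, 0.0, 0.0] mm 86.0
  shift [-0.683, -0.2, -0.184] turn [0.0, 0.0, 0.0] mm 58.8
[ 0.52602193 -0.19278832  0.22250831] [-0.07  0.52 -0.53  1.81  0.32  0.9  -1.22]
106 [[547.2  289.05]]
101 [[540.45 289.05]]
knob dark 520.5 558.0 268.5 300.0
```

Call:
carry_out(
  steps=[
    [[-0.1, 0.05, -0.05], [-0.013, 0.006, -0.027], -1],
    [[-0.2, 0.11, -0.1], [-0.026, 0.012, -0.054], -1],
    [[-0.3, 0.16, -0.15], [-0.039, 0.018, -0.08], -1],
    [[-0.4, 0.21, -0.2], [-0.052, 0.023, -0.107], -1],
    [[-0.5, 0.27, -0.25], [-0.064, 0.029, -0.134], -1],
    [[-0.6, 0.32, -0.3], [-0.077, 0.035, -0.161], -1],
    [[-0.7, 0.38, -0.3], [-0.09, 0.041, -0.188], -1],
    [[-0.8, 0.43, -0.3], [-0.103, 0.047, -0.214], -1],
    [[-0.9, 0.48, -0.3], [-0.116, 0.053, -0.241], -1],
    [[-1, 0.54, -0.3], [-0.1288, 0.0587, -0.2678], -1],
    [[-1, 0.54, -0.3], [-0.1288, 0.0587, -0.2678], -1],
  ],
)

```text
time: 8.6
eef_pos: [0.5171, 0.1166, 0.1947]
tcp_rot: [0.55, 0.808, 0.174, 0.119]
force: [-0.9, -0.0, -5.5]
width: 0.149
grasp_force: 55.0
```

Call:
carry_out(
  steps=[
    [[-0.33, -0.1, -0.09], [0, 0, 0], -1],
    [[-0.67, -0.2, -0.18], [0, 0, 0], -1],
    [[-1, -0.29, -0.27], [0, 0, 0], -1],
  ],
)

```text
time: 8.85
eef_pos: [0.5205, 0.0361, 0.2073]
tcp_rot: [0.55, 0.808, 0.177, 0.118]
force: [0.8, -0.4, -4.9]
width: 0.152
grasp_force: 55.0
```

Call:
carry_out(
  steps=[
    [[-0.33, -0.1, -0.09], [0, 0, 0], -1],
    [[-0.67, -0.2, -0.18], [0, 0, 0], -1],
    [[-1, -0.29, -0.27], [0, 0, 0], -1],
  ],
)

```text
time: 9.1
eef_pos: [0.5221, -0.0507, 0.2173]
tcp_rot: [0.551, 0.807, 0.177, 0.118]
force: [-0.0, 0.6, -5.4]
width: 0.147
grasp_force: 55.0
```

Call:
carry_out(
  steps=[
    [[-0.33, -0.1, -0.09], [0, 0, 0], -1],
    [[-0.67, -0.2, -0.18], [0, 0, 0], -1],
    [[-1, -0.29, -0.27], [0, 0, 0], -1],
  ],
)

```text
time: 9.35
eef_pos: [0.5236, -0.1363, 0.2271]
tcp_rot: [0.551, 0.807, 0.177, 0.118]
force: [1.3, 0.4, -4.6]
width: 0.149
grasp_force: 55.0
```

Call:
carry_out(
  steps=[
    [[-0.23, -0.07, 0], [0, 0, 0], -1],
    [[-0.45, -0.13, 0], [0, 0, 0], -1],
    [[-0.68, -0.2, 0], [0, 0, 0], -1],
    [[-0.68, -0.2, 0], [0, 0, 0], -1],
    [[-0.68, -0.2, 0], [0, 0, 0], -1],
  ],
)

```text
time: 9.77
eef_pos: [0.5305, -0.1916, 0.2201]
tcp_rot: [0.551, 0.807, 0.177, 0.118]
force: [0.9, 0.6, -4.7]
width: 0.152
grasp_force: 55.0
```

```bash
python3 - <<'E'
from ins import *
where(); plan(*tcp(*A,up=20)); print(get_state()["joint_pos"].round(2))
c=capture("wrist"); big=cv2.resize(c["image"],None,fx=1.5,fy=1.5,interpolation=cv2.INTER_CUBIC)
P=R.from_euler('z',C[2])
for poly in([[-79,-67.5,108],[77,-67.5,102],[77,67.5,102],[-79,67.5,108]],):
    cv2.polylines(big,[np.round((proj(c,P.apply(np.array(poly)/1000)+[C[0],C[1],0])+.5)*1.5).astype(int)],1,(0,255,0),1)
s=get_state(); r=R.from_quat(s["tcp_rot"])
from fit import LID
for b in LID[:4]:
    q=b*1000; tl=np.c_[q[:,1]-OFF[0],q[:,0],OFF[1]-q[:,2]]/1000
    h=cv2.convexHull(proj(c,r.apply(tl)+s["eef_pos"]).astype(np.float32)); cv2.polylines(big,[np.round((h+.5)*1.5).astype(np.int32)],1,(0,0,255),1)
cv2.imwrite("pics/ap.png",big)
E
```

```text
t 9.77 tilt 24.62 yawerr -0.29 roll 0.25 o [ 29.2  -0.5 206.8] T [-5.660e+01 -1.000e-01  1.708e+02] F [ 1.   0.3 -4.7] w 0.152 55.0
turn deg 0.5 dist 0.0478 turn world [-0.09 -0.45  0.18]
  shift [0.004, -0.3, 0.517] turn [-0.0021, -0.0008, -0.0015] mm 47.8
[ 1.28  0.52 -1.06  2.    0.3   0.55  0.5 ]
```

View pics/ap.png

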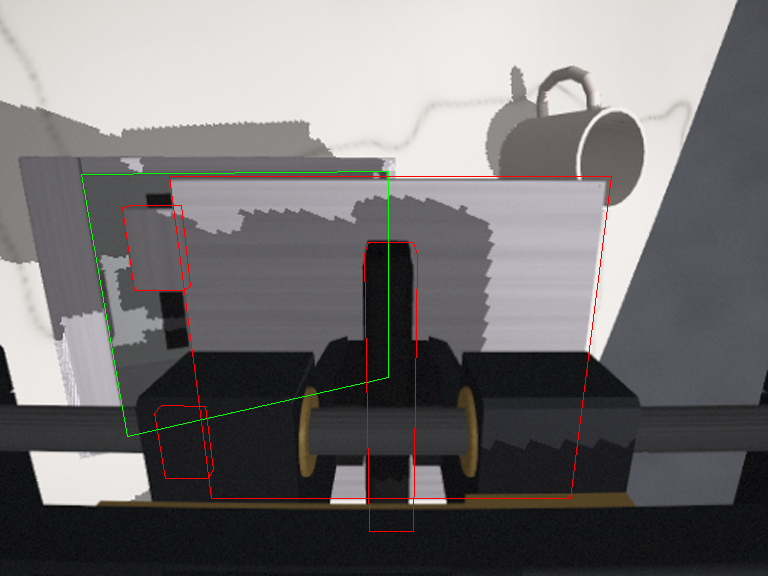

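The wrist view shows the held lid lying under its predicted outline, with its upper edge at row ~178. The caddy's inner edge is at row ~172, where predicted. I continue down.

Call:
carry_out(
  steps=[
    [[0, -0.1, 0.17], [-0.001, 0, -0.001], -1],
    [[0, -0.2, 0.34], [-0.002, -0.001, -0.0015], -1],
    [[0, -0.3, 0.52], [-0.002, -0.001, -0.0015], -1],
    [[0, -0.3, 0.52], [-0.002, -0.001, -0.0015], -1],
    [[0, -0.3, 0.52], [-0.002, -0.001, -0.0015], -1],
  ],
)

```text
time: 10.23
eef_pos: [0.5265, -0.1912, 0.1734]
tcp_rot: [0.547, 0.809, 0.179, 0.122]
force: [0.6, -0.1, -3.7]
width: 0.151
grasp_force: 55.0
```

```bash
python3 - <<'E'
from ins import *
where(); plan(*tcp(*A))
E
```

```text
t 10.23 tilt 25.0 yawerr 0.34 roll -0.14 o [ 25.8   1.3 160.1] T [-59.7   0.8 123.5] F [ 0.5 -0.3 -3.7] w 0.151 55.0
turn deg 0.3 dist 0.0209 turn world [ 0.13  0.05 -0.27]
  shift [-0.016, -0.122, 0.231] turn [-0.0, 0.0001, 0.0017] mm 20.9
```

```bash
python3 - <<'E'
from ins import *
for i in range(5):
    s=get_state(); print(s["time"],s["eef_pos"].round(4),s["tcp_rot"].round(4),s["joint_velocities"].round(3)); capture("wrist")
E
```

```text
10.2333 [ 0.5265 -0.1912  0.1734] [0.5472 0.8085 0.1785 0.1223] [ 0.016 -0.019 -0.028 -0.032 -0.005 -0.005  0.009]
10.2833 [ 0.5274 -0.1917  0.1744] [0.5471 0.8084 0.1787 0.1235] [ 0.013 -0.012 -0.012 -0.019 -0.    -0.003  0.004]
10.3333 [ 0.5278 -0.1921  0.1749] [0.5471 0.8083 0.1787 0.1241] [ 0.01  -0.006 -0.003 -0.009  0.003 -0.003  0.004]
10.3833 [ 0.5279 -0.1925  0.1751] [0.5472 0.8082 0.1786 0.1245] [ 0.009 -0.001  0.002 -0.001  0.003 -0.002  0.002]
10.4333 [ 0.5278 -0.1928  0.175 ] [0.5473 0.8081 0.1785 0.1245] [ 0.005  0.001  0.005  0.001  0.004  0.    -0.   ]
```

```bash
python3 - <<'E'
from ins import *
where(); plan(*tcp(*A))
E
```

```text
t 10.48 tilt 25.13 yawerr 0.35 roll -0.34 o [ 26.3  -0.8 161.7] T [-59.2  -1.3 124.9] F [ 0.9  0.1 -4.2] w 0.15 55.0
turn deg 0.4 dist 0.0225 turn world [ 0.26  0.25 -0.19]
  shift [0.01, -0.136, 0.246] turn [0.0007, 0.0012, 0.0017] mm 22.5
```

Call:
carry_out(
  steps=[
    [[0.003, -0.045, 0.08], [0, 0, 0.001], -1],
    [[0.006, -0.09, 0.16], [0.0007, 0.0012, 0.0017], -1],
    [[0.01, -0.136, 0.246], [0.0007, 0.0012, 0.0017], -1],
    [[0.01, -0.136, 0.246], [0.0007, 0.0012, 0.0017], -1],
    [[0.01, -0.136, 0.246], [0.0007, 0.0012, 0.0017], -1],
    [[0.01, -0.136, 0.246], [0.0007, 0.0012, 0.0017], -1],
    [[0.01, -0.136, 0.246], [0.0007, 0.0012, 0.0017], -1],
    [[0.01, -0.136, 0.246], [0.0007, 0.0012, 0.0017], -1],
  ],
)

```text
time: 11.15
eef_pos: [0.5256, -0.1929, 0.1518]
tcp_rot: [0.549, 0.807, 0.179, 0.121]
force: [1.1, -0.1, -4.8]
width: 0.15
grasp_force: 55.0
```

```bash
python3 - <<'E'
from ins import *
where(); plan(*tcp(25,(-92.5,87.9)))
c=capture("scene"); q=proj(c,[[C[0],C[1],.11]])[0].astype(int); cv2.imwrite("pics/s1.png",cv2.resize(c["image"][q[1]-65:q[1]+55,q[0]-80:q[0]+80],None,fx=5,fy=5,interpolation=cv2.INTER_CUBIC))
E
```

```text
t 11.15 tilt 24.97 yawerr -0.02 roll 0.03 o [ 24.3   0.  138.6] T [-6.13e+01  1.00e-01  1.02e+02] F [ 1.  -0.5 -4.8] w 0.15 55.0
turn deg 0.0 dist 0.0343 turn world [-0.02 -0.03  0.01]
  shift [-0.001, -0.428, -0.005] turn [-0.0001, -0.0001, -0.0001] mm 34.3
```

View pics/s1.png

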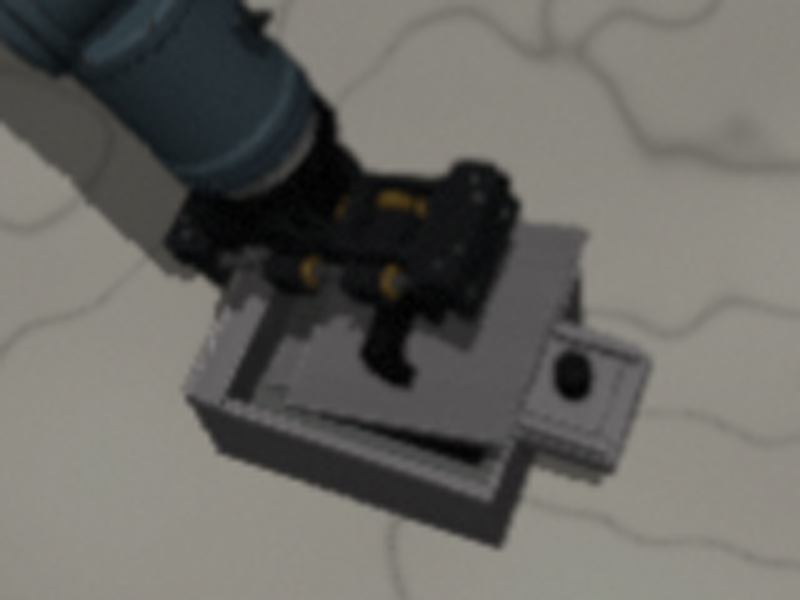

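The scene crop shows the lid tilted inside the opening, its tongue corner at about (285,395) in front of the lip, and no contact. Next I slide it under the lip.

Call:
carry_out(
  steps=[
    [[0, -0.05, 0], [0, 0, 0], -1],
    [[0, -0.11, 0], [0, 0, 0], -1],
    [[0, -0.17, 0], [0, 0, 0], -1],
    [[0, -0.23, 0], [0, 0, 0], -1],
    [[0, -0.29, 0], [0, 0, 0], -1],
    [[0, -0.35, 0], [0, 0, 0], -1],
    [[0, -0.4, -0.003], [0, 0, 0], -1],
    [[0, -0.428, -0.005], [0, 0, 0], -1],
    [[0, -0.428, -0.005], [0, 0, 0], -1],
    [[0, -0.428, -0.005], [0, 0, 0], -1],
    [[0, -0.428, -0.005], [0, 0, 0], -1],
    [[0, -0.428, -0.005], [0, 0, 0], -1],
  ],
)

```text
time: 12.2
eef_pos: [0.4967, -0.2042, 0.1376]
tcp_rot: [0.549, 0.807, 0.179, 0.121]
force: [0.4, -0.5, -4.5]
width: 0.149
grasp_force: 55.0
```

```bash
cat > sw.py <<'E'
from ins import *
import sys
th=float(sys.argv[1]); f=th/25
where(); plan(*tcp(th,(-93+.5*f,95.5-7.6*f)))
E
python3 sw.py 12
```

```text
t 12.2 tilt 24.98 yawerr -0.0 roll 0.03 o [ -6.7   0.2 124.4] T [-92.3   0.2  87.9] F [ 0.1 -0.6 -4.5] w 0.149 55.0
turn deg 13.0 dist 0.0174 turn world [-4.790e+00  1.206e+01 -1.000e-02]
  shift [-0.002, 0.019, 0.217] turn [0.0721, -0.0002, 0.0] mm 17.4
```

Call:
carry_out(
  steps=[
    [[0, 0.002, 0.022], [0.0072, 0, 0], -1],
    [[0, 0.004, 0.043], [0.0144, 0, 0], -1],
    [[0, 0.006, 0.065], [0.0216, 0, 0], -1],
    [[0, 0.008, 0.087], [0.0288, 0, 0], -1],
    [[0, 0.01, 0.109], [0.036, 0, 0], -1],
    [[0, 0.011, 0.13], [0.0433, 0, 0], -1],
    [[0, 0.013, 0.152], [0.0505, 0, 0], -1],
    [[0, 0.015, 0.174], [0.0577, 0, 0], -1],
    [[0, 0.017, 0.195], [0.0649, 0, 0], -1],
    [[-0.002, 0.019, 0.217], [0.0721, 0, 0], -1],
    [[-0.002, 0.019, 0.217], [0.0721, 0, 0], -1],
    [[-0.002, 0.019, 0.217], [0.0721, 0, 0], -1],
    [[-0.002, 0.019, 0.217], [0.0721, 0, 0], -1],
    [[-0.002, 0.019, 0.217], [0.0721, 0, 0], -1],
  ],
)

```text
time: 13.37
eef_pos: [0.5041, -0.2014, 0.1222]
tcp_rot: [0.56, 0.822, 0.087, 0.058]
force: [-0.8, 0.7, -4.6]
width: 0.154
grasp_force: 55.0
```

```bash
python3 sw.py 4
```

```text
t 13.37 tilt 11.97 yawerr -0.04 roll 0.07 o [-1.900e+00  1.000e-01  1.079e+02] T [-93.5   0.1  91.5] F [-0.5  0.9 -4.6] w 0.154 55.0
turn deg 8.0 dist 0.0106 turn world [-2.98  7.39  0.03]
  shift [-0.001, 0.024, 0.131] turn [0.0443, -0.0003, -0.0002] mm 10.6
```

Call:
carry_out(
  steps=[
    [[0, 0.003, 0.016], [0.0055, 0, 0], -1],
    [[0, 0.006, 0.033], [0.011, 0, 0], -1],
    [[0, 0.009, 0.049], [0.0166, 0, 0], -1],
    [[0, 0.012, 0.066], [0.0222, 0, 0], -1],
    [[0, 0.015, 0.082], [0.0277, 0, 0], -1],
    [[0, 0.018, 0.098], [0.0332, 0, 0], -1],
    [[0, 0.021, 0.115], [0.0388, 0, 0], -1],
    [[-0.001, 0.024, 0.131], [0.0443, 0, 0], -1],
    [[-0.001, 0.024, 0.131], [0.0443, 0, 0], -1],
    [[-0.001, 0.024, 0.131], [0.0443, 0, 0], -1],
    [[-0.001, 0.024, 0.131], [0.0443, 0, 0], -1],
    [[-0.001, 0.024, 0.131], [0.0443, 0, 0], -1],
  ],
)

```text
time: 14.37
eef_pos: [0.508, -0.2, 0.1124]
tcp_rot: [0.563, 0.826, 0.029, 0.019]
force: [-0.7, -0.3, -5.0]
width: 0.152
grasp_force: 55.0
```

```bash
python3 sw.py 0; python3 - <<'E'
from ins import *
c=capture("top"); q=proj(c,[[C[0],C[1],.11]])[0].astype(int); a=cv2.resize(c["image"][q[1]-60:q[1]+55,q[0]-40:q[0]+40],None,fx=5,fy=5,interpolation=cv2.INTER_CUBIC)
c=capture("wrist"); b=cv2.resize(c["image"],None,fx=.75,fy=.75,interpolation=cv2.INTER_AREA)
o=np.zeros((575,790,3),np.uint8); o[:a.shape[0],:400]=a[:,:400]; o[:288,400:784]=b; cv2.imwrite("pics/s2.png",o)
E
```

```text
t 14.37 tilt 3.99 yawerr -0.03 roll 0.05 o [ 0.2 -0.1 97.8] T [-92.8  -0.   94.4] F [-0.8 -0.1 -5. ] w 0.152 55.0
turn deg 4.0 dist 0.0054 turn world [-1.51  3.69  0.02]
  shift [0.001, 0.006, 0.067] turn [0.0222, -0.0003, -0.0001] mm 5.4
```

View pics/s2.png

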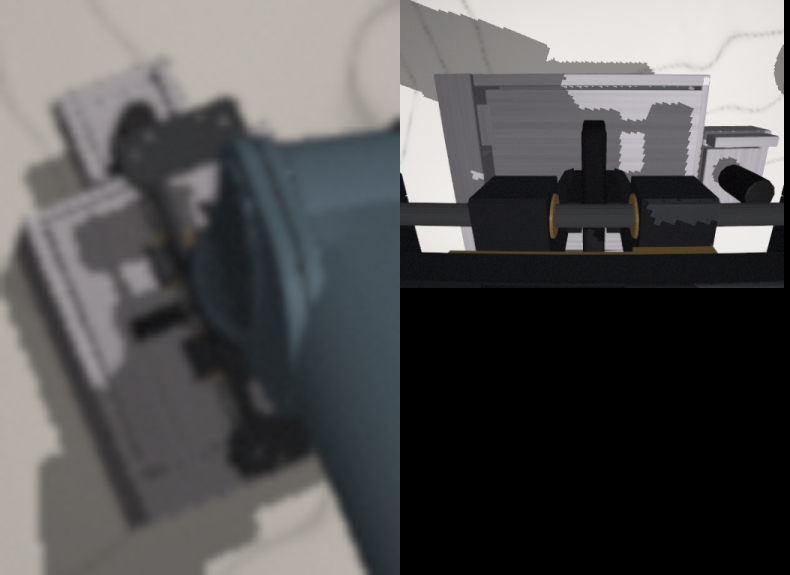

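The view shows the lid nested between the rims with its tongues under the lip, and no contact force. Next I lower it flat.

Call:
carry_out(
  steps=[
    [[0, 0.001, 0.008], [0.0028, 0, 0], -1],
    [[0, 0.002, 0.017], [0.0055, 0, 0], -1],
    [[0, 0.002, 0.025], [0.0083, 0, 0], -1],
    [[0, 0.003, 0.033], [0.0111, 0, 0], -1],
    [[0, 0.004, 0.042], [0.0139, 0, 0], -1],
    [[0, 0.005, 0.05], [0.0166, 0, 0], -1],
    [[0, 0.005, 0.058], [0.0194, 0, 0], -1],
    [[0, 0.006, 0.067], [0.0222, 0, 0], -1],
    [[0, 0.006, 0.067], [0.0222, 0, 0], -1],
    [[0, 0.006, 0.067], [0.0222, 0, 0], -1],
    [[0, 0.006, 0.067], [0.0222, 0, 0], -1],
    [[0, 0.006, 0.067], [0.0222, 0, 0], -1],
  ],
)

```text
time: 15.47
eef_pos: [0.5089, -0.1996, 0.1071]
tcp_rot: [0.563, 0.827, 0.0, -0.0]
force: [0.5, -0.3, -4.4]
width: 0.145
grasp_force: 55.0
```

```bash
python3 sw.py 0
```

```text
t 15.47 tilt -0.0 yawerr -0.01 roll 0.05 o [ 0.2 -0.  92.5] T [-92.8  -0.   95.5] F [ 0.4 -0.4 -4.4] w 0.145 55.0
turn deg 0.0 dist 0.0002 turn world [-0.05 -0.02  0.01]
  shift [0.0, -0.002, 0.001] turn [-0.0, -0.0003, -0.0] mm 0.2
```

Flat at 92.5 mm with no contact yet. I lower slowly until the force changes.

Call:
carry_out(
  steps=[
    [[0, 0, 0.003], [0, 0, 0], -1],
    [[0, 0, 0.006], [0, 0, 0], -1],
    [[0, 0, 0.009], [0, 0, 0], -1],
    [[0, 0, 0.012], [0, 0, 0], -1],
    [[0, 0, 0.012], [0, 0, 0], -1],
    [[0, 0, 0.012], [0, 0, 0], -1],
  ],
)

```text
time: 15.97
eef_pos: [0.509, -0.1996, 0.1066]
tcp_rot: [0.563, 0.827, 0.0, -0.0]
force: [-3.5, 1.1, 5.1]
width: 0.147
grasp_force: 55.0
```

```bash
python3 sw.py 0
```

```text
t 15.97 tilt -0.01 yawerr -0.01 roll 0.03 o [ 0.3 -0.1 92. ] T [-92.7  -0.1  95. ] F [-2.9  2.3  5.1] w 0.147 55.0
turn deg 0.0 dist 0.0006 turn world [-0.02 -0.02  0.01]
  shift [0.001, -0.003, -0.006] turn [-0.0001, -0.0002, -0.0] mm 0.6
```

Call:
carry_out(
  steps=[
    [[0, 0, 0.008], [0, 0, 0], 0],
    [[0, 0, 0.008], [0, 0, 0], 0],
    [[0, 0, 0.008], [0, 0, 0], 0],
    [[0, 0, 0.008], [0, 0, 0], 0],
    [[0, 0, 0.008], [0, 0, 0], 0],
    [[0, 0, 0.008], [0, 0, 0], 0],
    [[0, 0, -0.5], [0, 0, 0], 0],
    [[0, 0, -1], [0, 0, 0], 0],
    [[0, 0, -1], [0, 0, 0], 0],
    [[0, 0, -1], [0, 0, 0], 0],
    [[0, 0, -1], [0, 0, 0], 0],
  ],
)

```text
time: 16.88
eef_pos: [0.5087, -0.1997, 0.1859]
tcp_rot: [0.563, 0.827, 0.0, -0.0]
force: [1.1, -0.5, 0.3]
width: 0.5
grasp_force: 0.0
```

Call:
carry_out(
  steps=[
    [[0, 0, -0.5], [0, 0, 0], 0],
    [[0, 0, -1], [0, 0, 0], 0],
    [[0, 0, -1], [0, 0, 0], 0],
    [[0, 0, -1], [0, 0, 0], 0],
    [[0, 0, -1], [0, 0, 0], 0],
  ],
)

```text
time: 17.3
eef_pos: [0.5081, -0.1997, 0.2646]
tcp_rot: [0.563, 0.827, -0.0, -0.002]
force: [0.2, 0.3, -0.2]
width: 0.498
grasp_force: 0.0
```

```bash
python3 - <<'E'
from fit import *
from ins import C
c=capture("wrist")
for t in("lid","catch_knob"): print(t,[(round(r["conf"],2),np.round(r["box"],1)) for r in recognise("wrist",t)])
rs=regions_of("wrist","lid")
if rs:
    p,e=fit([(c,rs[0]["pixels"].astype(np.float32))],[b+[0,0,.092] for b in LID],C); d=R.from_euler('z',-C[2]).apply([*(p[:2]-C[:2]),0]); print("lid in caddy",(d*1000).round(1),p[2]-C[2],e)
for x in (96,101,106): print(x,proj(c,(R.from_euler('z',C[2]).apply([x/1000,0,.139])+[C[0],C[1],0])[None]).round(1))
s=get_state();print(s["time"],s["eef_pos"])
cv2.imwrite("pics/s3.png",cv2.resize(c["image"],None,fx=1.5,fy=1.5,interpolation=cv2.INTER_CUBIC))
E
```

```text
lid [(0.87, array([183.4, 116.1, 150.9, 118.3]))]
catch_knob [(0.9, array([339.3, 159.4,  38.9,  44.9]))]
lid in caddy [ 0.4 -0.5  0. ] 0.0013248632944150018 0.08764632791280746
96 [[360.6 188.2]]
101 [[365.8 188.2]]
106 [[371.  188.2]]
17.5 [ 0.50818322 -0.19941821  0.26457447]
```

View pics/s3.png

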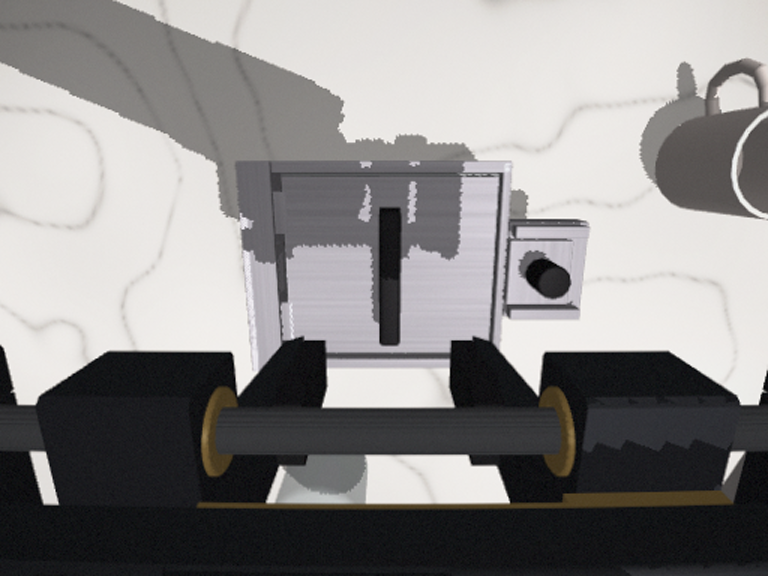

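The lid is seated: the measured offset is (0.4, −0.5) mm with no yaw error. The knob top is at view px (555,281), caddy x ≈ 105. Next I go to the knob.

```bash
cat > kn.py <<'E'
from ins import *
import sys
x,z=float(sys.argv[1]),float(sys.argv[2])
Rz=R.from_euler('z',C[2]); s=get_state(); print(s["time"],"tcp in caddy",(Rz.inv().apply(s["eef_pos"]-[C[0],C[1],0])*1000).round(1),"F",Rz.inv().apply(s["force"]).round(1),s["width"],s["grasp_force"])
plan(Rz.apply([x/1000,0,0])+[C[0],C[1],z/1000],down(C[2]))
E
python3 kn.py 105 190
```

```text
17.5 tcp in caddy [ -0.4   2.  264.6] F [-0.2  0.  -0.1] 0.4968270127697247 0.0
turn deg 0.2 dist 0.1291 turn world [-0.12 -0.16 -0.01]
  shift [-0.021, 0.999, 0.704] turn [-0.0006, -0.001, 0.0] mm 97.8
  shift [-0.006, 0.32, 0.226] turn [0.0, 0.0, 0.0] mm 31.4
```

Call:
carry_out(
  steps=[
    [[-0.02, 1, 0.4], [0, 0, 0], 0],
    [[-0.02, 1, 0.4], [0, 0, 0], 0],
    [[-0.02, 1, 0.4], [0, 0, 0], 0],
  ],
)

```text
time: 17.75
eef_pos: [0.587, -0.1673, 0.2303]
tcp_rot: [0.561, 0.828, 0.002, -0.002]
force: [-1.4, 0.8, 1.2]
width: 0.503
grasp_force: 0.0
```

Call:
carry_out(
  steps=[
    [[-0.005, 0.32, 0.53], [0, 0, 0], 0],
    [[-0.005, 0.32, 0.53], [0, 0, 0], 0],
    [[-0.005, 0.32, 0.53], [0, 0, 0], 0],
    [[-0.005, 0.32, 0.53], [0, 0, 0], 0],
    [[-0.005, 0.32, 0.53], [0, 0, 0], 0],
    [[-0.005, 0.32, 0.53], [0, 0, 0], 0],
    [[-0.005, 0.32, 0.53], [0, 0, 0], 0],
  ],
)

```text
time: 18.33
eef_pos: [0.608, -0.1636, 0.1932]
tcp_rot: [0.563, 0.826, 0.0, 0.001]
force: [0.0, -0.4, -0.1]
width: 0.501
grasp_force: 0.0
```

```bash
python3 kn.py 105 115
```

```text
18.3333 tcp in caddy [105.6  -1.3 193.2] F [-0.1 -0.3 -0.1] 0.5008619732895977 0.0
turn deg 0.1 dist 0.0782 turn world [0.01 0.07 0.06]
  shift [0.017, -0.009, 0.977] turn [0.0004, 0.0002, -0.0004] mm 78.2
```

Call:
carry_out(
  steps=[
    [[0.017, -0.009, 0.3], [0, 0, 0], 0],
    [[0.017, -0.009, 0.6], [0, 0, 0], 0],
    [[0.017, -0.009, 0.8], [0, 0, 0], 0],
    [[0.017, -0.009, 0.975], [0, 0, 0], 0],
    [[0.017, -0.009, 0.975], [0, 0, 0], 0],
    [[0.017, -0.009, 0.975], [0, 0, 0], 0],
    [[0.017, -0.009, 0.975], [0, 0, 0], 0],
    [[0.017, -0.009, 0.975], [0, 0, 0], -0.6],
    [[0.017, -0.009, 0.975], [0, 0, 0], -0.6],
    [[0.017, -0.009, 0.975], [0, 0, 0], -0.6],
    [[0.017, -0.009, 0.975], [0, 0, 0], -0.6],
    [[0.017, -0.009, 0.975], [0, 0, 0], -0.6],
    [[0.017, -0.009, 0.975], [0, 0, 0], -0.6],
    [[0.017, -0.009, 0.975], [0, 0, 0], -0.6],
  ],
  squeeze=12,
)

```text
time: 19.5
eef_pos: [0.6071, -0.1618, 0.1143]
tcp_rot: [0.563, 0.827, 0.0, -0.0]
force: [-1.1, -0.3, 5.9]
width: 0.244
grasp_force: 12.0
```

```bash
python3 kn.py 76 115
```

```text
19.5 tcp in caddy [105.4   0.7 114.3] F [-1.1  0.1  5.9] 0.24390721693350803 12.000183071941137
turn deg 0.0 dist 0.0294 turn world [-0.03  0.02  0.01]
  shift [-0.009, -0.368, -0.008] turn [0.0001, -0.0001, -0.0001] mm 29.4
```

The 5.9 N upward force suggests the tips are touching the rail tops, so I raise 2–3 mm and slide in.

Call:
carry_out(
  steps=[
    [[0, 0, -0.03], [0, 0, 0], -0.6],
    [[0, 0, -0.035], [0, 0, 0], -0.6],
    [[-0.004, -0.05, -0.035], [0, 0, 0], -0.6],
    [[-0.009, -0.1, -0.035], [0, 0, 0], -0.6],
    [[-0.009, -0.15, -0.035], [0, 0, 0], -0.6],
    [[-0.009, -0.2, -0.035], [0, 0, 0], -0.6],
    [[-0.009, -0.25, -0.035], [0, 0, 0], -0.6],
    [[-0.009, -0.3, -0.035], [0, 0, 0], -0.6],
    [[-0.009, -0.34, -0.035], [0, 0, 0], -0.6],
    [[-0.009, -0.37, -0.035], [0, 0, 0], -0.6],
    [[-0.009, -0.37, -0.035], [0, 0, 0], -0.6],
    [[-0.009, -0.37, -0.035], [0, 0, 0], -0.6],
    [[-0.009, -0.37, -0.035], [0, 0, 0], -0.6],
    [[-0.009, -0.37, -0.035], [0, 0, 0], -0.6],
  ],
)

```text
time: 20.67
eef_pos: [0.5797, -0.1726, 0.1168]
tcp_rot: [0.563, 0.827, 0.0, -0.0]
force: [0.8, 2.1, -16.3]
width: 0.245
grasp_force: 12.0
```

```bash
python3 kn.py 74.5 118
```

```text
20.6667 tcp in caddy [ 75.9   0.7 116.8] F [  1.5   1.7 -16.3] 0.24538706185591685 11.99943121522665
turn deg 0.1 dist 0.002 turn world [-0.07 -0.02 -0.02]
  shift [-0.009, -0.018, -0.015] turn [0.0001, -0.0004, 0.0001] mm 2.0
```

Call:
carry_out(
  steps=[
    [[0, -0.01, 0.01], [0, 0, 0], -0.6],
    [[0, -0.02, 0.02], [0, 0, 0], -0.6],
    [[0, -0.03, 0.02], [0, 0, 0], -0.6],
    [[0, -0.03, 0.02], [0, 0, 0], -0.6],
    [[0, -0.03, 0.02], [0, 0, 0], -0.6],
    [[0, -0.03, 0.02], [0, 0, 0], -0.6],
  ],
)

```text
time: 21.17
eef_pos: [0.5796, -0.1726, 0.1167]
tcp_rot: [0.562, 0.827, 0.002, 0.001]
force: [2.9, 5.8, -6.6]
width: 0.243
grasp_force: 12.0
```

```bash
python3 kn.py 74.5 118
```

```text
21.1667 tcp in caddy [ 75.9   0.7 116.7] F [ 4.8  4.3 -6.6] 0.24251503312086048 12.008136953227222
turn deg 0.3 dist 0.002 turn world [-0.11  0.26 -0.06]
  shift [-0.009, -0.017, -0.017] turn [0.0016, -0.0, 0.0003] mm 2.0
```

Call:
carry_out(
  steps=[
    [[0, -0.02, 0], [0, 0, 0], -0.6],
    [[0, -0.04, 0], [0, 0, 0], -0.6],
    [[0, -0.04, 0], [0, 0, 0], -0.6],
    [[0, -0.04, 0], [0, 0, 0], -0.6],
  ],
)

```text
time: 21.5
eef_pos: [0.5795, -0.1727, 0.1168]
tcp_rot: [0.562, 0.827, 0.005, 0.003]
force: [12.4, 6.9, -15.5]
width: 0.245
grasp_force: 12.0
```

```bash
python3 kn.py 74.5 118
```

```text
21.5 tcp in caddy [ 75.7   0.7 116.8] F [ 14.    1.9 -15.5] 0.2448357791815434 12.031527230283245
turn deg 0.7 dist 0.0018 turn world [-0.21  0.61 -0.12]
  shift [-0.008, -0.015, -0.015] turn [0.0036, 0.0001, 0.0007] mm 1.8
```

The catch is at its stop: 14 N reaction and no further travel. I release and retreat.

Call:
carry_out(
  steps=[
    [[0, 0, 0], [0, 0, 0], 0],
    [[0, 0, 0], [0, 0, 0], 0],
    [[0, 0, 0], [0, 0, 0], 0],
    [[0, 0, 0], [0, 0, 0], 0],
    [[0, 0, 0], [0, 0, 0], 0],
    [[0, 0, -0.5], [0, 0, 0], 0],
    [[0, 0, -1], [0, 0, 0], 0],
    [[0, 0, -1], [0, 0, 0], 0],
    [[0, 0, -1], [0, 0, 0], 0],
  ],
)

```text
time: 22.25
eef_pos: [0.576, -0.1759, 0.1977]
tcp_rot: [0.563, 0.826, 0.001, 0.002]
force: [-0.6, 0.1, -0.6]
width: 0.501
grasp_force: 0.0
```

Call:
carry_out(
  steps=[
    [[0, -0.5, -0.5], [0, 0, 0], 0],
    [[0, -0.9, -1], [0, 0, 0], 0],
    [[0, -0.9, -1], [0, 0, 0], 0],
    [[0, -0.9, -1], [0, 0, 0], 0],
    [[0, -0.9, -1], [0, 0, 0], 0],
    [[0, -0.9, -1], [0, 0, 0], 0],
  ],
)

```text
time: 22.75
eef_pos: [0.5071, -0.2016, 0.2737]
tcp_rot: [0.563, 0.827, 0.0, -0.001]
force: [-0.3, 0.4, 0.3]
width: 0.501
grasp_force: 0.0
```

```bash
python3 - <<'E'
from ins import *
c=capture("wrist"); print([(round(r["conf"],2),np.round(r["box"],1)) for r in recognise("wrist","catch_knob")])
for x in (72,76,80): print(x,(1.5*proj(c,(R.from_euler('z',C[2]).apply([x/1000,0,.139])+[C[0],C[1],0])[None])).round(1))
print(get_state()["time"],get_state()["force"].round(1))
cv2.imwrite("pics/s4.png",cv2.resize(c["image"],None,fx=1.5,fy=1.5,interpolation=cv2.INTER_CUBIC))
E
```

```text
[(0.67, array([312.6, 157.5,  40. ,  43.6]))]
72 [[501.9 276.7]]
76 [[508.  276.7]]
80 [[514.2 276.7]]
22.85 [0.3 0.  0.2]
```

View pics/s4.png

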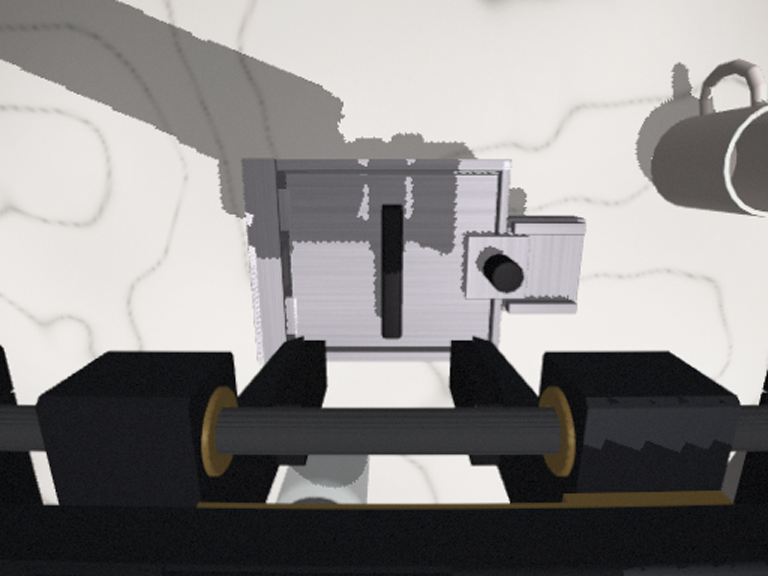

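The view shows the lid flat in its recess, the catch plate over its front edge at px x 466–500, and the knob top at (508,273), where x = 76 (fully in) is predicted. The mug is undisturbed and the gripper is clear. I hand in the job.

```bash
python3 -c "
from rig import *
print(close_job())"
```

```text
the job is handed in; nothing more can be done
None
```

The lid is back on the caddy: I hooked it under the lip, swung it down gently until it sat flat, and slid the catch in to its stop. I then let go and handed in the job at about 23 s; no verdict came back. The arm stayed clear of the mug, pepper mill and jar, though only the mug shows clearly in the last picture.

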